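# Reset the filter dial and pull the filter for inspection

### The job

The white water filter unit is due for its filter check. First turn the blue dial on its top back (anticlockwise) to its zero stop, so that its white pointer meets the red mark; then lift the grey flap beside it by its blue bar until it stands open, draw the filter plate up out of its slot by the orange tab, and carry it over the middle of the steel tray. Finish while still holding it there by the tab, upright and steady about 10 cm clear above the tray; leave the flap open, the dial at zero and everything else on the table where it stands.

Things in the scene. Friction and masses are not known exactly. Their poses are not given: they have to be found in the camera images.
- unit: White countertop water filter unit, 145 deep (x) x 235 wide (y) x 130 mm high, fixed to the table; it may stand left or right of the tray and be turned up to 0.3 rad. Origin on the table top; in its frame the box spans x -70..75, y -125..110 mm; front faces -x, with a steel spout that juts 30 mm out of it at y -75. The dial stands on top at x 0, y -75; the flap covers an open bay about x -8, y 45.
- dial_grip (a point): Point on the axis of the blue dial at gripping height, 167 mm above the table. The dial carries an upright grip bar 42 long x 14 wide x 32 mm high (z 142 to 174 mm above the table), on a disc of 44 mm diameter (its top at z 144 mm) and a base of 68 mm diameter (top z 136 mm). This point's frame turns with the dial: the bar runs along its x axis, and the white pointer is at its -x end.
- dial (a joint): Dial angle in rad: 0 = zero stop, pointer at the red mark towards the unit's front and bar along the unit's x; grows as the dial turns clockwise seen from above (start 0.6 to 1.3, far stop 1.9). Light friction, about 0.03 Nm; stays where it is left.
- flap_bar (a point): Centre of the blue round bar by which the flap is lifted: 24 mm long (along the unit's y) and 16 mm in diameter, on a 10 mm wide stalk. Closed, it stands 28 mm in front of the unit's front face, 134.5 mm above the table, with free air below; its ends can be pinched from above along the unit's y, and it pivots between the fingers as the flap swings. It lies 158 mm from the hinge line, 28 mm beyond the flap's free edge.
- flap_hinge (a point): Point on the flap's hinge axis, which runs along the unit's y, at the far side of the bay, 130 mm above the table, mid-way along the flap (in the unit's frame x 60, y 45).
- flap (a joint): Flap angle in rad: 0 = shut and level, 1.57 = upright, 1.9 = stop, leaning back. The free front edge rises and swings away to the far side. The flap is grey, 130 long x 112 wide x 7 mm thick; a stiff hinge (about 0.09 Nm) keeps it where it is left, under 2 N at the bar moves it.
- filter_tab (a point): Centre of the filter's orange tab: 30 long (unit's x) x 10 thick (unit's y) x 30 mm high. With the filter home in its slot this point is 107 mm above the table, 23 mm below the unit's rim; under the closed flap it is hidden. The bay round the tab is open to 103 mm along x and 108 mm along y (the tab is in its middle, at x -7.5, y 45 of the unit) down to z = 75 mm.
- filter_center (a point): Centre of the white and blue filter plate, 70 long (x) x 12 thick (y) x 72 mm high (z); the tab's centre is 51 mm above this point and the underside 36 mm below. z axis up. About 70 g. It stands loosely in a slot 74 x 15 mm, of which the mouth is at z = 75 mm and the floor at z = 20 mm: lift it straight up by at least 57 mm to clear the slot, 112 mm to clear the rim (z = 130 mm), 160 mm to pass over the dial (z = 174 mm).
- tray_in (a point): Centre of the inner floor (5 mm above the table) of the flat open steel tray, 200 (x) x 170 (y) x 22 mm high, fixed.
- mug: Bystander: white and pink mug, 79 x 114 x 96 mm, at the left. Origin under its centre.
- tub: Bystander: small white yoghurt tub, 72 mm wide, 71 mm high, at the left. Origin under its centre.
- tin: Bystander: food tin, 57 mm wide, 72 mm high, at the back. Origin under its centre.
- spice_jar: Bystander: glass spice jar with black cap, 40 mm wide, 105 mm high, at the back. Origin under its centre.

How it is judged:
On the way, in this order (a step that is already met when the one before it is completed fails the run):
1. the dial is back at its zero stop (value of joint dial below 0.08 rad), for 0.2 s.
2. the flap stands open, with the dial still at zero (value of joint flap above 1.25 rad and value of joint dial below 0.08 rad), for 0.2 s.
3. the filter is drawn out and held clear above the unit's slot or beyond (height (world z) of filter_center above 0.125 m and contact force between the fingers and filter above 1 N), for 0.2 s.
At the end, for the whole second after the job is handed in: Dial within 0.08 rad of zero; flap open beyond 1.25 rad; the fingers hold the filter (over 1 N) within 30 mm of its tab's centre; it touches neither tray nor unit, is upright within 0.26 rad, still, its centre within 50 mm of the tray's middle from above and 90 to 220 mm over the table (all of step 2 and contact force between the fingers and filter above 1 N and contact force between filter and tray below 0.1 N and contact force between filter and unit below 0.1 N and height (world z) of filter_center between 0.09 and 0.22 m and horizontal distance between filter_center and tray_in below 0.05 m and angle between filter_center's own z axis and vertical below 0.26 rad and distance between the grasp point and filter_tab below 0.03 m and linear speed of filter below 0.03 m/s); the arm keeps its last pose, push and grip.
It fails at once if the mug is disturbed (moved over 30 mm) (distance of mug from where it was at the start of the episode above 0.03 m).
It fails at once if the tub is disturbed (moved over 30 mm) (distance of tub from where it was at the start of the episode above 0.03 m).
It fails at once if the tin is disturbed (moved over 30 mm) (distance of tin from where it was at the start of the episode above 0.03 m).
It fails at once if the spice jar is disturbed (moved over 30 mm) (distance of spice_jar from where it was at the start of the episode above 0.03 m).
It also fails if it takes over 64 s, if anything falls off the work surface, if the arm or the gripper's body presses on something with over 40 N, if the wrist force passes 120 N, or if a joint passes its speed limit or range.

### The arm

A 7-joint arm with a two-finger parallel gripper is mounted at the origin on a cart in front of the work surface, level with it; the furniture and walls round the work are solid. World frame = base frame: x ahead of the robot, y to its left, z up, the work surface at z = 0. Lengths are in m, angles in rad, forces in N, time in s.
With the tool pointing down it reaches from about 0.4 to 0.9 m from the base axis. Payload 5.6 kg.
Tool frame: the origin (TCP) lies midway between the tips of the shut fingers; the grasp point (between the pads) lies 19 mm behind it; z points along the fingers, y is the line along which they close (so a half turn about z gives the same grasp; the last joint's range is limited). The gripper opens to 92 mm and grips with 3 to 60 N. Pads are 20 mm wide; open, the fingers measure 128 mm over their backs; the gripper's body (75 mm by 189 mm) begins 69 mm behind the grasp point.
Start: joints at [-1.185, 0.468, -0.012, 1.603, 0.006, 1.071, -0.056], TCP at [0.27, 0.591, 0.215] pointing down, gripper open.
Joint ranges: [-2.53, 2.53], [-0.31, 2.02], [-1.57, 1.55], [0.28, 2.44], [-1.29, 4.43], [0.15, 1.84], [-2.92, 2.92]. Speed limits (rad/s): [2.57, 2.57, 3.14, 3.14, 3.14, 3.14, 3.14].

### API

Orientations are given as a 3x3 rotation matrix whose columns are the frame's x, y, z axes.
In Python, from station import env, effector, solver, viewer, workorder, search_frame, tip_of gives the robot as it stands. Calls block until the motion is done:
- env.reach(position, orientation): joint-space move of the TCP to a pose.
- env.movel(position, frame=None, rate=0.15): straight line of the TCP; frame=None keeps the orientation; rate is the mean speed in m/s.
- env.goto_joints(angles): joint-space move.
- effector.release() and effector.grasp(squeeze=None): open the fingers fully, or close them until they stop; squeeze is the grip in N (None keeps the last).
- env.pause(seconds).
- solver.inverse_kinematics(position, orientation): joint angles nearest the present ones, or None.
- env.sense(): the state.
- viewer.read_camera(name): name is "side" or "top"; returns (picture, depth): 480x640x3 uint8, red, green, blue; 480x640 float32, m along the optical axis (not along the pixel's ray), 0 where there is no reading.
- viewer.camera_info(name): a dict with "intrinsics" (3x3 intrinsics, pixels), "dist_coeffs" ([k1, k2, p1, p2, k3] as OpenCV has them; the pictures are not rectified), "eye" and "rotation" of the camera in the world. Camera axes: x right, y up, looking along -z (the intrinsics and any distortion apply to the point x, -y, -z); pixel columns grow to the right and rows downward; lengths in m; the calibration is good to about 2 mm. A picture is of the moment at which its call begins. camera_info takes no time and is no camera call.
A pose or a line that the arm cannot do raises env.PlanningError and nothing moves.
- workorder.finish_job(): hands the job in; it is judged then, once.
Trained networks look in the newest picture that a camera, given by its name, has taken for a name from the list of things; names that differ only in an ending like _2 or _b are one class to them, and where a whole thing is asked for, a point or a joint stands for the part that bears it (a point fixed in the world has none). Each returns a list of dicts, best first, with "score" (0 to 1); they miss things now and then, are a little off and sometimes report something else, mostly with a low value. They report only what shows in the picture. A call takes as long as a camera call.
- search_frame(camera, name): "at" ([x, y, z] in m, in world coordinates, good to about 4 mm: the middle of the surface that is visible of it).
- tip_of(camera, name): "at" ([x, y, z] in m, in world coordinates, good to about 4 mm: a listed point, or the origin of a listed thing).
The state is a dict: "t": time; "joint_positions": joint angles; "joint_velocities": joint speeds; "tau": joint torques, N m; "ee_pos": TCP position; "tcp_rot": TCP orientation; "wrist_force": force on the tool from outside, world axes, zero at the start; "moment": the same for the moment, N m; "gripper_width": finger opening in m; "grasp_force": force on a finger pad.
Only numpy, scipy, OpenCV 4.12 (cv2) and the standard library are available. Lean on these libraries where they do the work, as an engineer would, in place of code of your own. Each camera call takes 0.05 s, during which the arm holds its last target. There are 200 camera calls.

## Working session

There is one attempt and no reset: what is moved stays moved. The work goes in short steps, each a Python script; the robot and the scene stay as the last script left them, time stands still between calls to the robot, and variables do not carry over. Pictures are saved under pics/ and viewed, at most 10 in all, crops included, and the job is handed in when it is done.

```bash
mkdir -p pics; ls
python3 - <<'E'
from station import env, viewer, search_frame, tip_of
import cv2, numpy as np
for c in ("top","side"):
    p,d=viewer.read_camera(c); cv2.imwrite(f"pics/{c}0.png",p[:,:,::-1])
    i=viewer.camera_info(c); print(c,np.round(i["eye"],3),np.round(i["intrinsics"],1).tolist(),i["dist_coeffs"])
    for n in ["unit","dial_grip","flap_bar","flap_hinge","tray_in","mug","tub","tin","spice_jar"]:
        print(n,[(np.round(r["at"],3).tolist(),round(r["score"],2)) for r in tip_of(c,n)[:2]])
s=env.sense(); print(s["t"],s["ee_pos"],np.round(s["tcp_rot"],3).tolist())
E
```

```text
pics
top [0.476 0.073 1.239] [[474.2, 0.0, 321.1], [0.0, 474.2, 231.0], [0.0, 0.0, 1.0]] [-0.01991956  0.          0.          0.          0.        ]
unit [([0.587, 0.128, -0.006], 0.68)]
dial_grip [([0.589, 0.054, 0.165], 0.57)]
flap_bar [([0.493, 0.176, 0.134], 0.85)]
flap_hinge [([0.65, 0.176, 0.134], 0.86), ([0.37, 0.435, -0.004], 0.43)]
tray_in [([0.575, -0.205, 0.003], 0.63)]
mug [([0.369, 0.434, -0.003], 0.89)]
tub [([0.521, 0.447, -0.004], 0.94)]
tin [([0.777, -0.195, 0.003], 0.95)]
spice_jar [([0.77, -0.253, 0.0], 0.92)]
side [ 0.124 -1.086  0.819] [[512.6, 0.0, 319.7], [0.0, 512.6, 236.3], [0.0, 0.0, 1.0]] [-0.09294848  0.          0.          0.          0.        ]
unit []
dial_grip [([0.59, 0.054, 0.165], 0.66)]
flap_bar [([0.49, 0.179, 0.136], 0.8), ([0.523, 0.443, 0.0], 0.48)]
flap_hinge [([0.65, 0.174, 0.131], 0.88)]
tray_in [([0.578, -0.208, 0.006], 0.63)]
mug [([0.371, 0.436, 0.0], 0.73)]
tub [([0.521, 0.444, 0.001], 0.85)]
tin []
spice_jar [([0.77, -0.25, -0.005], 0.59)]
1.0 [0.27024766 0.59114522 0.21458106] [[-0.909, 0.416, -0.0], [0.416, 0.909, -0.0], [0.0, -0.0, -1.0]]
```

View pics/top0.png

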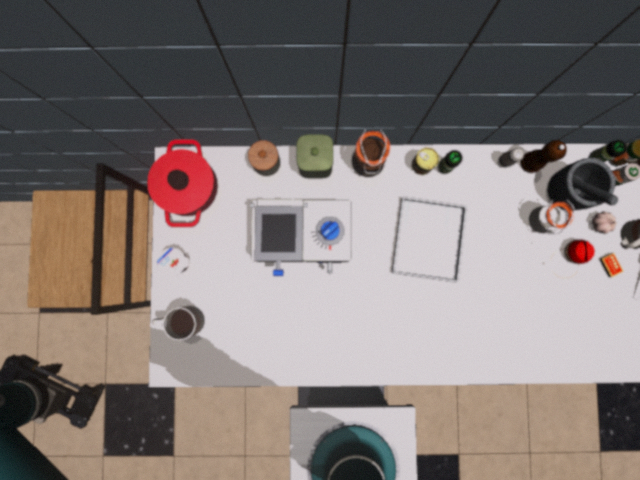

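View pics/side0.png

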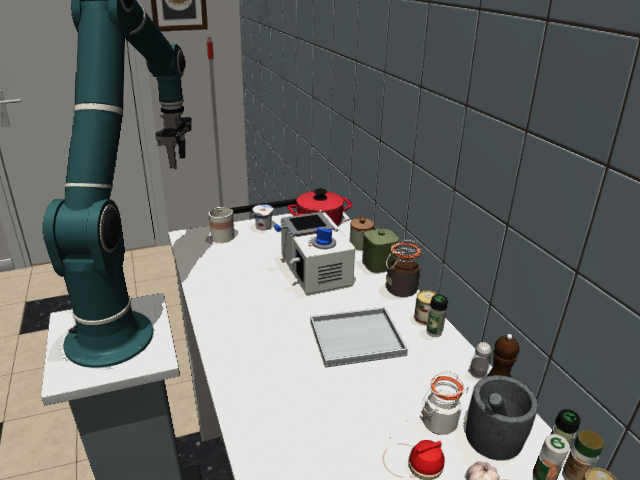

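```bash
cat > h.py <<'E'
import numpy as np, cv2
from station import env, effector, solver, viewer, workorder, search_frame, tip_of
def cloud(c, p, d):
    i=viewer.camera_info(c); h,w=d.shape
    uv=np.stack(np.meshgrid(np.arange(w),np.arange(h)),-1).reshape(-1,1,2).astype(float)
    n=cv2.undistortPoints(uv,np.array(i["intrinsics"]),np.array(i["dist_coeffs"])).reshape(h,w,2)
    P=np.stack([n[...,0]*d,-n[...,1]*d,-d],-1)
    return P@np.array(i["rotation"]).T+np.array(i["eye"])
def blue(p):
    h=cv2.cvtColor(p,cv2.COLOR_RGB2HSV); return (h[...,0]>100)&(h[...,0]<130)&(h[...,1]>120)
def down(yaw):  # tool y axis (closing line) at angle yaw from world x
    y=np.array([np.cos(yaw),np.sin(yaw),0]); z=np.array([0,0,-1.]); return np.stack([np.cross(y,z),y,z],1)
E
python3 - <<'E'
from h import *
for c in ("top","side"):
    p,d=viewer.read_camera(c); P=cloud(c,p,d); b=blue(p)&(d>0)
    D=b&(np.hypot(P[...,0]-.59,P[...,1]-.054)<.04)
    print(c,"z hist",np.histogram(P[D][:,2],bins=[.13,.14,.15,.16,.17,.18])[0])
    q=P[D&(P[...,2]>.162)][:,:2]
    if len(q)>5:
        m=q.mean(0); w,v=np.linalg.eigh(np.cov((q-m).T)); print(m,np.sqrt(w),np.degrees(np.arctan2(v[1,1],v[0,1])),len(q))
    B=b&(np.hypot(P[...,0]-.492,P[...,1]-.177)<.03); print("bar",P[B].mean(0),P[B].min(0),P[B].max(0))
    if c=="top":
        # unit rim/box outline
        U=(P[...,2]>.115)&(P[...,2]<.145)&(np.abs(P[...,0]-.59)<.12)&(np.abs(P[...,1]-.12)<.16)
        r=cv2.minAreaRect(P[U&(P[...,0]>.51)][:,:2].astype(np.float32)); print("unit rect",r)
        T=(P[...,2]>.012)&(P[...,2]<.03)&(np.abs(P[...,0]-.576)<.13)&(np.abs(P[...,1]+.206)<.12)
        print("tray",cv2.minAreaRect(P[T][:,:2].astype(np.float32)))
        cv2.imwrite("pics/crop1.png",cv2.resize(p[185:285,235:365,::-1],None,fx=6,fy=6,interpolation=cv2.INTER_CUBIC))
# kinematic unit fit
src=np.array([[0,-75],[-98,45],[60,45]])/1000; dst=np.array([[.5895,.054],[.4915,.1775],[.65,.175]])
a=src-src.mean(0); e=dst-dst.mean(0); th=np.arctan2((a[:,0]*e[:,1]-a[:,1]*e[:,0]).sum(),(a*e).sum()); R=np.array([[np.cos(th),-np.sin(th)],[np.sin(th),np.cos(th)]])
print("yaw",th,"org",dst.mean(0)-R@src.mean(0))
E
```

```text
top z hist [  7 127   3   9  96]
[0.58511423 0.05354617] [0.00426191 0.01175377] 132.87516943242824 103
bar [0.48992362 0.1747189  0.14187121] [0.48556402 0.16503135 0.13710828] [0.49494836 0.18389411 0.14623693]
unit rect ((0.5858396887779236, 0.1214718148112297), (0.23572270572185516, 0.1505109667778015), 89.60728454589844)
tray ((0.5733396410942078, -0.20537203550338745), (0.16913241147994995, 0.20019350945949554), 81.3976821899414)
side z hist [13 80 47 44 40]
[0.58512682 0.05206207] [0.00405274 0.0120551 ] 133.29907964252624 78
bar [0.48993167 0.1720142  0.13812977] [0.48329089 0.16306568 0.12833583] [0.49857693 0.18965024 0.14344297]
yaw -0.010913981653702482 org [0.58961134 0.13036206]
```

View pics/crop1.png

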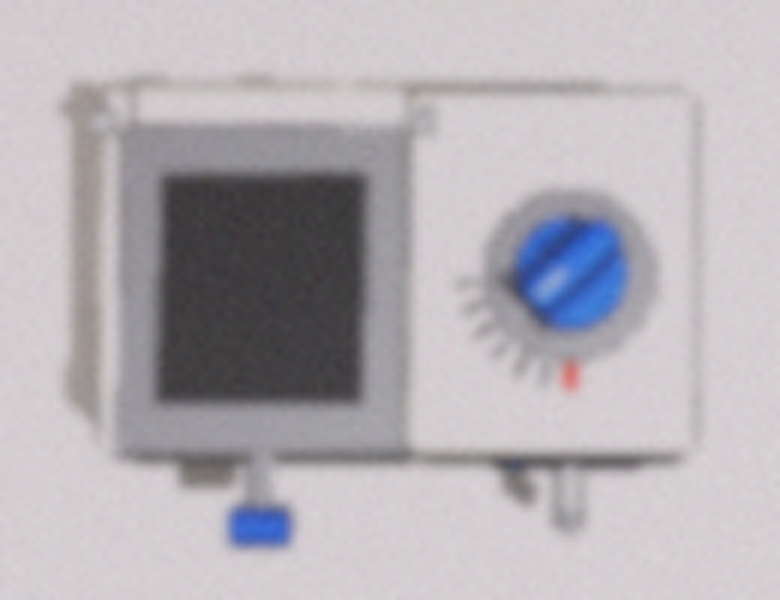

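View pics/s1.png

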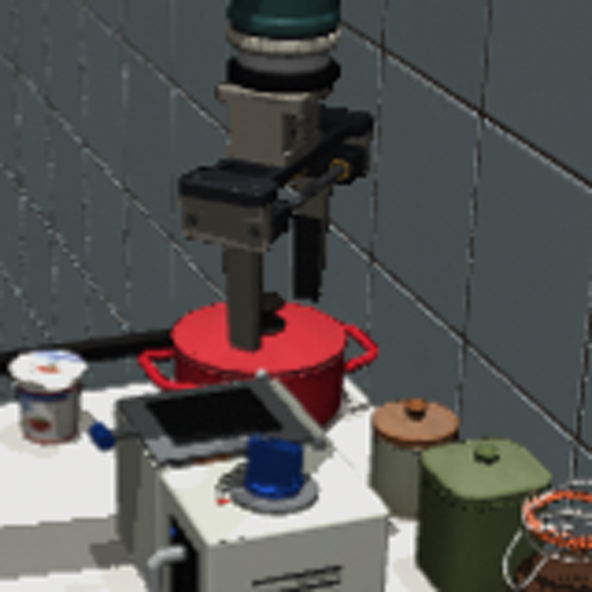

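Run:
```python
from h import *
c=[.5865,.0535]
env.movel(c+[.150],rate=.12)
effector.grasp(squeeze=8); s=env.sense(); print(s["t"],s["gripper_width"],s["grasp_force"],np.round(s["wrist_force"],1))
for a in (55,67,79,90,93):
    env.reach(c+[.150],down(np.radians(a))); s=env.sense()
    print(a,s["t"],np.round(s["gripper_width"],4),np.round(s["wrist_force"],1),np.round(s["moment"],2),round(s["joint_positions"][6],2))
effector.release(); env.movel(c+[.25],rate=.2)
env.reach([.45,.1745,.27],down(np.pi/2))
p,d=viewer.read_camera("top"); P=cloud("top",p,d); D=blue(p)&(d>0)&(np.hypot(P[...,0]-.587,P[...,1]-.054)<.04)&(P[...,2]>.162)
q=P[D][:,:2]; print(len(q))
if len(q)>5: m=q.mean(0); w,v=np.linalg.eigh(np.cov((q-m).T)); print(m,np.degrees(np.arctan2(v[1,1],v[0,1])))
cv2.imwrite("pics/crop2.png",cv2.resize(p[185:285,235:365,::-1],None,fx=6,fy=6,interpolation=cv2.INTER_CUBIC)); print(env.sense()["t"])
```

```text
6.3083 0.013646251416458663 7.9998524487018585 [ 5.   2.5 -3.6]
55 6.6083 0.0138 [ 4.2  3.5 -2.8] [ 0.75 -0.99  0.04] 1.0
67 6.9083 0.0138 [ 4.8  3.4 -2.7] [ 0.83 -0.98  0.06] 1.18
79 7.2083 0.0138 [ 4.9  3.2 -2.9] [ 0.83 -0.99  0.05] 1.37
90 7.4917 0.0141 [ 3.8  3.5 -3.4] [ 0.87 -0.93 -0.12] 1.54
93 7.7417 0.0149 [ 4.4  3.7 -3.4] [ 0.96 -0.95 -0.18] 1.59
99
[0.58580953 0.05310108] -179.55546152101974
10.3917
```

View pics/crop2.png

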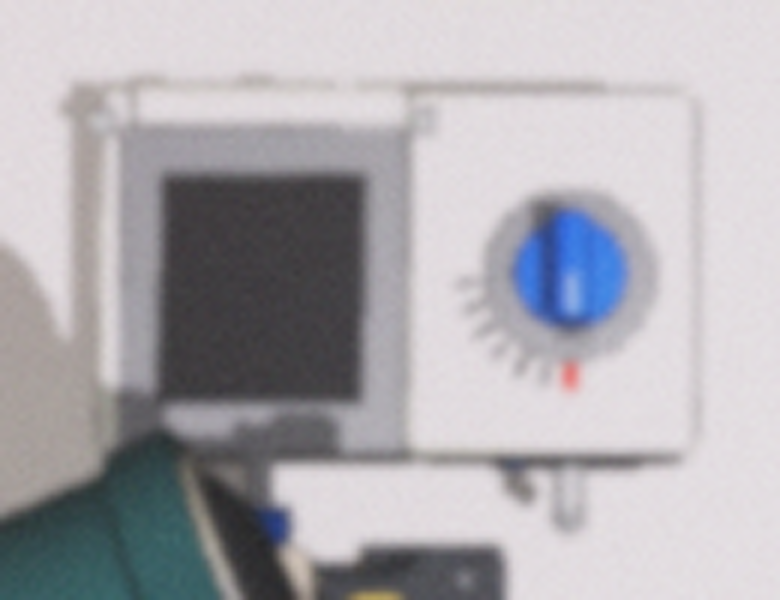

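```bash
python3 - <<'E'
from h import *
y=.1747; R=down(np.pi/2); hx,hz,r=.648,.130,.158
def pt(a): b=a+np.arcsin(.0045/r); return [hx-r*np.cos(b),y,hz+r*np.sin(b)-.017]
p=pt(0); env.movel([p[0],y,.22],frame=R); env.movel(p,rate=.12)
effector.grasp(squeeze=10); s=env.sense(); print(s["t"],s["gripper_width"],np.round(s["wrist_force"],1))
for a in np.linspace(.2,1.84,9):
    env.movel(pt(a),rate=.12); s=env.sense(); print(round(a,2),round(s["t"],2),round(s["gripper_width"],4),np.round(s["wrist_force"],1))
effector.release(); q=pt(1.84); env.movel([q[0],y,q[2]+.06],rate=.2)
env.movel([.50,y,q[2]+.06],rate=.25); env.reach([.42,0.0,.33],R)
for c in("top","side"):
    p,d=viewer.read_camera(c)
    cv2.imwrite(f"pics/{c}3.png",cv2.resize(p[185:285,235:365,::-1] if c=="top" else p[160:310,230:400,::-1],None,fx=4 ,fy=4,interpolation=cv2.INTER_CUBIC))
    for n in("filter_tab","flap_bar","dial_grip","tray_in"): print(c,n,[(np.round(r["at"],3).tolist(),round(r["score"],2)) for r in tip_of(c,n)[:2]])
    P=cloud(c,p,d); h=cv2.cvtColor(p,cv2.COLOR_RGB2HSV); o=(h[...,0]<22)&(h[...,0]>5)&(h[...,1]>130)&(np.hypot(P[...,0]-.58,P[...,1]-.175)<.05)&(P[...,2]>.05)
    if o.any(): print("orange",o.sum(),P[o].mean(0),P[o].min(0),P[o].max(0))
print(env.sense()["t"])
E
python3 -c "
import cv2,numpy as np
a=cv2.imread('pics/top3.png');b=cv2.imread('pics/side3.png');f=lambda i:cv2.resize(i,(int(i.shape[1]*300/i.shape[0]),300))
cv2.imwrite('pics/c3.png',np.hstack([f(a),f(b)]))"
```

```text
13.0083 0.02406973853230082 [-0.3  4.4 -1.5]
0.2 13.43 0.0238 [-1.4  5.2  1.1]
0.4 13.84 0.0236 [-1.5  5.3  1.4]
0.61 14.26 0.0237 [-1.   6.5  1.8]
0.82 14.68 0.024 [-0.   4.7  2.4]
1.02 15.09 0.0239 [-0.8  5.3  2.1]
1.23 15.51 0.0236 [0.  5.2 1.1]
1.43 15.93 0.0235 [1.1 4.  1.3]
1.64 16.34 0.0237 [0.8 3.4 2. ]
1.84 16.76 0.0238 [2.2 3.1 2.5]
top filter_tab [([0.58, 0.18, 0.104], 0.73)]
top flap_bar [([0.692, 0.174, 0.282], 0.95)]
top dial_grip [([0.588, 0.052, 0.167], 0.65)]
top tray_in [([0.572, -0.202, 0.002], 0.86), ([0.58, 0.177, 0.055], 0.17)]
orange 61 [0.58017224 0.17464981 0.11185545] [0.56566386 0.16832067 0.07307207] [0.59695686 0.18346043 0.12523516]
side filter_tab [([0.581, 0.174, 0.108], 0.52)]
side flap_bar [([0.693, 0.177, 0.281], 0.91)]
side dial_grip [([0.589, 0.056, 0.165], 0.67)]
side tray_in [([0.574, -0.206, 0.008], 0.6)]
orange 75 [0.57999653 0.17280459 0.11205166] [0.56534732 0.1642004  0.09958808] [0.59535361 0.18292091 0.12249382]
20.5083
```

View pics/c3.png

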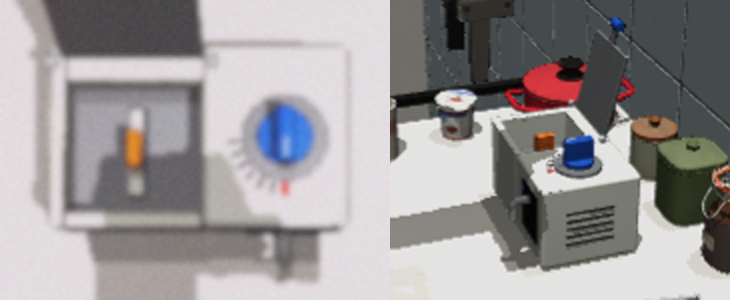

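Run:
```python
from h import *
R=down(np.pi/2); y=.1747; x0=.547
def st(l): s=env.sense(); print(l,round(s["t"],2),np.round(s["ee_pos"],4),round(s["gripper_width"],4),round(s["grasp_force"],1),np.round(s["wrist_force"],1),np.round(s["moment"],2))
effector.grasp(squeeze=3); st("shut")
env.reach([x0,y,.20],R); st("above"); env.movel([x0,y,.102],rate=.1); st("in")
effector.release(); st("open")
```

```text
shut 21.85 [0.42 0.   0.33] 0.0005 0.0 [ 0.2 -0.2  0.2] [ 0.05  0.07 -0.  ]
above 22.84 [0.5473 0.1735 0.2007] 0.0004 0.0 [ 0.9 -0.7 -0.6] [-0.   -0.05 -0.01]
in 23.98 [0.5475 0.1749 0.1026] 0.0003 0.0 [-0.5  0.6  0.3] [ 0.03 -0.03 -0.04]
open 25.13 [0.547  0.1747 0.102 ] 0.0784 3.0 [-0.3  0.   0.2] [ 0.04 -0.03  0.03]
```

Run:
```python
from h import *
y=.1747
def st(l): s=env.sense(); print(l,round(s["t"],2),np.round(s["ee_pos"],4),round(s["gripper_width"],4),round(s["grasp_force"],1),np.round(s["wrist_force"],1),np.round(s["moment"],2))
env.movel([.580,y,.101],rate=.06); st("slid")
effector.grasp(squeeze=25); st("grip")
if .006<env.sense()["gripper_width"]<.014:
    env.movel([.580,y,.165],rate=.08); st("up1")
    env.movel([.580,y,.30],rate=.12); st("up2")
    for c in("side",):
        p,d=viewer.read_camera(c); cv2.imwrite("pics/s4.png",cv2.resize(p[60:310,200:450,::-1],None,fx=2.3,fy=2.3)); 
        for n in("filter_tab","filter_center","flap_bar"): print(n,[(np.round(r["at"],3).tolist(),round(r["score"],2)) for r in tip_of(c,n)[:2]])
```

```text
slid 25.83 [0.581  0.1744 0.1008] 0.078 2.8 [ 1.8 -0.8 -4.4] [-0.16 -0.21 -0.04]
grip 27.04 [0.58   0.1747 0.101 ] 0.0095 25.0 [ 0.  -0.5 -0.1] [0.04 0.02 0.02]
up1 27.99 [0.5796 0.1746 0.1645] 0.0096 25.0 [ 0.5 -0.8 -1. ] [ 0.02  0.01 -0.05]
up2 29.27 [0.5795 0.1746 0.2991] 0.0092 25.0 [ 0.   0.7 -1. ] [ 0.06 -0.03 -0.02]
filter_tab [([0.582, 0.176, 0.307], 0.86)]
filter_center [([0.576, 0.17, 0.251], 0.72)]
flap_bar [([0.693, 0.175, 0.281], 0.7)]
```

View pics/s4.png

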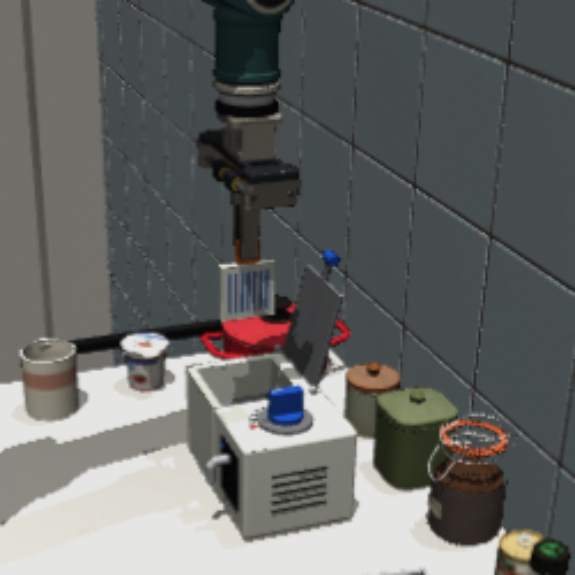

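Run:
```python
from h import *
env.movel([.5735,-.2055,.30],rate=.15); env.movel([.5735,-.2055,.20],rate=.1); env.pause(.8)
s=env.sense(); print(s["t"],s["ee_pos"],s["gripper_width"],s["grasp_force"])
for c in("side","top"):
    p,d=viewer.read_camera(c)
    if c=="side": cv2.imwrite("pics/s5.png",p[:,:,::-1])
    for n in("filter_tab","filter_center","flap_bar","tray_in","dial_grip"): print(n,[(np.round(r["at"],3).tolist(),round(r["score"],2)) for r in tip_of(c,n)[:1]])
```

```text
34.1 [ 0.57350344 -0.20547923  0.1999879 ] 0.009616930846353662 24.991398453712463
filter_tab [([0.575, -0.205, 0.206], 0.86)]
filter_center [([0.573, -0.21, 0.154], 0.94)]
flap_bar [([0.693, 0.176, 0.282], 0.8)]
tray_in [([0.576, -0.205, 0.005], 0.77)]
dial_grip [([0.587, 0.055, 0.165], 0.75)]
filter_tab []
filter_center [([0.574, -0.206, 0.155], 0.55)]
flap_bar [([0.694, 0.172, 0.279], 0.78)]
tray_in [([0.572, -0.204, 0.006], 0.92)]
dial_grip [([0.588, 0.054, 0.164], 0.77)]
```

View pics/s5.png

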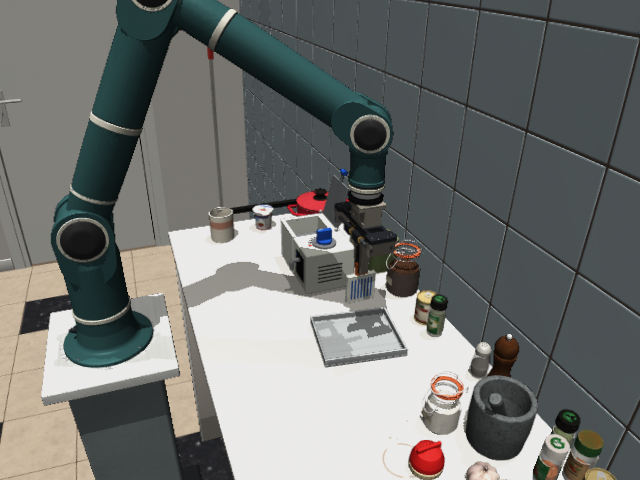

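The filter hangs upright at about (360,288), above the tray centred near (358,335). The dial at (323,237) is still at zero and the bystanders stand where they were.

```bash
python3 -c "
from station import workorder; print(workorder.finish_job())"
```

```text
the job is handed in; nothing more can be done
None
```

I handed the job in with the dial at zero, the flap open and the filter held upright by its tab about 10 cm above the middle of the tray; the hand-in call returned no verdict.

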